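# Clamp the cigar mould in its nest

### The arm

A 6-joint arm with a two-finger parallel gripper is mounted at the origin on the work surface. World frame = base frame: x ahead of the robot, y to its left, z up, the work surface at z = 0. Lengths are in mm, angles in rad, forces in N, time in s.
With the tool pointing down it reaches from about 250 to 850 mm from the base axis. Payload 12.5 kg.
Tool frame: the origin (TCP) lies at the very end of the fingers, on their centre line; the grasp point (between the pads) lies bot.pinch_z behind it (bot.pinch_z is the distance from the TCP to the grasp point, in mm); z points along the fingers, y is the direction in which the jaws open and shut (so a half turn about z gives the same grasp; the last joint's range is limited). The gripper opens to 93 mm and grips with 3 to 60 N. Pads are 15 mm wide; open, the fingers measure 128 mm over their backs; the gripper's body (75 mm by 188 mm) begins 65 mm behind the grasp point.
Start: joints at [1.195, 0.351, 1.652, -0, 1.139, -0.085], TCP at [157.664, 526.903, 181.633] pointing down, gripper open.
Joint ranges: [-2.75, 2.75], [-0.79, 2.1], [0.01, 2.65], [-1.57, 4.71], [0.07, 3.14], [-2.87, 2.87]. Speed limits (rad/s): [2.22, 2.22, 2.79, 3.14, 3.14, 3.14].

### API

Orientations are given as a unit quaternion [x, y, z, w].
In Python, from cell import bot, eyes gives the robot as it stands.
- The arm moves only by the shell command python3 -m handwheel 'ROWS' [OPENING] [FORCE]. ROWS is a JSON object of lists of equal length, an entry for each row: "dp": the shift along the tool's x, y, z in units of 0.4 m (1.0 is 0.4 m), a list of three; "delta_rot": the turn, a rotation vector about the tool's x, y, z in units of 360 degrees (1.0 is 360 degrees), a list of three. In form: {"dp": [[x, y, z], ...], "delta_rot": [[ax, ay, az], ...]}. A call has 1 to 12 rows; each row is the pose to reach, as a shift and turn from the pose commanded when the call began, along the tool's axes at that moment, turning the shorter way round; what a row does not reach only later rows make up. A row lasts 1/8 s, in which the tool goes at most 62.5 mm and 10.7 degrees, less where a joint would pass 70% of its speed; a pose out of reach is approached as far as the arm can. A call with a number of a shift or a turn outside -1 to 1 is refused whole. A call with a gripper value outside its range is refused whole. OPENING is the closure in counts, from 0 (fully open) to 255 (shut), set as the call begins (- or left out, the last holds). The fingers move at their own pace and stop on an object; FORCE is the grip in N (left out, the last holds). Time passes only in rows, so rows that repeat a pose let the fingers close. It gives the time, the measured TCP pose, the force and the opening at its end, in the units of the state.
- bot.observe(): the state, without advancing time (a new reading comes with each control period).
- eyes.read_camera(name): name is "side" or "top"; returns a dict with "color" (400x640x3 uint8, red, green, blue), "fov_y" (degrees; the focal length in pixels is half the picture's height over the tangent of half this angle, whatever the lens; pixels are square), "cx", "cy" (the principal point, pixels), "world_to_cam" (4x4, takes a point from world to camera coordinates). Camera axes: x right, y up, looking along -z (the intrinsics and any distortion apply to the point x, -y, -z); pixel columns grow to the right and rows downward; lengths in mm; the calibration is good to about 2 mm. A picture is of the moment at which its call begins. There is no depth.
- bot.close_job(): hands the job in, once; it reports no verdict.
Trained networks look in the newest picture that a camera, given by its name, has taken for a name from the list of things; names that differ only in an ending like _2 or _b are one class to them, and where a whole thing is asked for, a point or a joint stands for the part that bears it (a point fixed in the world has none). Each returns a list of dicts, best first, with "confidence" (0 to 1); they miss things now and then, are a little off and sometimes report something else, mostly with a low value. They report only what shows in the picture. A call takes as long as a camera call. They do not tell look-alikes from the thing itself.
- eyes.find_in(camera, label): "bbox" ([left, top, width, height] in pixels, round what is visible of it).
- eyes.cut_out(camera, label): "mask" (400x640 bool, what is visible of it) and "bbox" ([left, top, width, height] in pixels, round what is visible of it).
- eyes.pinpoint(camera, label): "pixel" ([column, row] in pixels: a listed point, or the origin of a listed thing).
The state is a dict: "t": time; "joint_pos": joint angles; "qvel": joint speeds; "joint_torque": joint torques, N m; "eef_pos": TCP position; "eef_rot": TCP orientation; "force": force on the tool from outside, world axes, zero at the start; "torque": the same for the moment, N m; "grip_width": finger opening in mm.
Only numpy, scipy, OpenCV 4.12 (cv2) and the standard library are available. Lean on these libraries where they do the work, as an engineer would, in place of code of your own. Each camera call takes 0.05 s, during which the arm holds its last target.

### The job

The filled cigar mould is sitting in its clamping nest. Push the steel clamp strap round until it stands square across the mould, up against its brass stop, and then push the red-handled cam lever fully down so that the rubber foot presses on the mould. Leave the mould seated in its nest, do not disturb anything else on the bench, and finish clear of the clamp.

Things in the scene. Friction and masses are not known exactly. Their poses are not given: they have to be found in the camera images.
- jig: Clamping nest: pale wooden board 250 x 235 x 18 mm fixed to the bench; place and yaw vary. Origin on the bench top under the centre of the mould's place, z up; in its frame the board spans x -125 to 125 mm, y -145 to 90 mm. Steel corner angles 14 mm high hold the mould. Clamp post at x 0, y -100 mm; brass stop dowel, 10 mm thick, top 102 mm above the bench, at x 20.5, y -86 mm.
- mould: Closed green plastic cigar mould, 200 x 140 x 60 mm (x, y, z of its frame, the same directions as the nest's), about 0.6 to 1.2 kg, lying loose in the nest with about 3 mm of play. Origin at the centre of its underside; its flat top is 78 mm above the bench.
- clamp (a joint): Swing of the clamp (strap, fork and lever turn together about the upright post), rad. 0 = strap square across the mould along the nest's +y, against the brass stop; grows anticlockwise seen from above: at 1.57 the strap points along the nest's -x, beside the mould. Range 0 to 2.1; starts at 1.3 to 1.9. Stays where left; about 2 N at the strap's end turns it.
- clamp_pivot (a point): Point on the post's upright axis, 101 mm above the bench: mid-thickness of the raised strap, a flat steel bar 30 mm wide, 14 mm thick, with round ends 115 mm (foot end) and 15 mm (back) from this axis. Lever up: its underside is 94 mm, its top 108 mm above the bench, the underside 16 mm clear of the mould. The fork above it is 28 x 24 mm, top 141 mm above the bench.
- strap_tip (a point): Point on the top face of the strap over the rubber foot, 100 mm out from the post's axis; the level line from the axis to here is the way the strap points. A 16 mm nut, 7 mm high, with an 8 mm screw end, 15 mm high, stands on the strap here.
- lever (a joint): Cam lever angle, rad. 0 = fully raised (1.25 rad above level, leaning away from the strap's foot end); grows as it is pushed outward and down to its stop, 1.25 = fully down, level, pointing straight away from the foot end. Starts at 0 to 0.15; stays where left; about 5 N on the handle moves it. It lowers strap and foot by 5.6 mm per rad (7 mm in all); a lowered foot would hit the mould's side.
- lever_pivot (a point): Axle of the cam lever, in the fork on the post's axis, 130 mm above the bench. The lever moves in the upright plane through the strap's length.
- lever_end (a point): Outer end of the lever, on its centre line, 125 mm from the axle. The red round handle covers the outer 70 mm and is 18 mm thick; nearer the axle is a 12 mm steel rod.
- foot: Black rubber pressure foot, 28 mm across, 6 mm thick, sprung (3.5 N/mm), under the strap 100 mm from the post's axis. It clears the mould's top by 4 mm with the lever up and presses on it with about 10 N with the lever down. The listed origin is not on the rubber: it lies on the post's axis near the bench top.
- chaveta: Bystander: half-round steel leaf blade, 119 x 82 x 4 to 8 mm, lying on the cutting board at the left. Origin under its centre.
- cigar_a: Bystander: finished cigar with a red band, 143 mm long, 19 mm thick, on the cutting board. Origin under its middle, lying along its x.
- cigar_b: Bystander: an equal cigar on the bench just left of the nest. Origin under its middle, lying along its x.
- gluepot: Bystander: amber glass jar with a white cap, 54 mm across, 65 mm high, on the bench close to the nest, on the robot's side of it. Origin under its centre.
- brush: Bystander: brush lying on the bench at the far left. Origin at the underside of its middle.
- mug: Bystander: blue mug, 76 mm across, 88 mm high, on the right of the bench. Origin under its centre.
- gauge: Bystander: aluminium ring gauge, 60 x 130 x 12 mm plate with three holes, on the right of the bench. Origin under its centre.
- tin: Bystander: yellow round tin, 72 mm across, 42 mm high, on the right of the bench. Origin under its centre.
There are look-alikes about, which are no part of the job. What is shaped like the mould but brown or pink is not meant.

How it is judged:
By the outcome, as a careful person would: the job done as asked, in the order asked, and still so for the second after the job is handed in, with the robot touching nothing.
It also fails if it takes over 51 s, if anything falls off the work surface, if the arm or the gripper's body presses on something with over 40 N, if the wrist force passes 120 N, or if a joint passes its speed limit or range.

## Working session

There is one attempt and no reset: what is moved stays moved. The work goes in short steps, Python scripts to look and compute and a shell command to move; the robot and the scene stay as the last step left them, time stands still between calls to the robot, and variables do not carry over. Pictures are saved under pics/ and viewed, and the job is handed in when it is done.

```bash
ls; mkdir -p pics; cat > h.py <<'E'
import numpy as np, cv2
from cell import bot, eyes
def snap(n,f):
    c=eyes.read_camera(n); cv2.imwrite(f,c["color"][:,:,::-1]); return c
E
python3 - <<'E'
from h import *
for n in("side","top"):
    c=snap(n,f"pics/{n}0.png"); print(n,{k:c[k] for k in c if k!="color"})
    for l in ["mould","clamp_pivot","strap_tip","lever_pivot","lever_end","jig","gluepot","cigar_b"]:
        print(l,[(np.round(d["pixel"],1).tolist(),round(d["confidence"],2)) for d in eyes.pinpoint(n,l)])
print(bot.observe(),bot.pinch_z)
E
```

```text
pics
side {'fov_y': 51.12933392415799, 'cx': 315.7484652140557, 'cy': 199.6025510354299, 'world_to_cam': array([[-9.94570427e-01, -1.03943842e-01,  5.03426997e-03,
         4.80800750e+02],
       [ 5.57584329e-02, -4.91421388e-01,  8.69135212e-01,
        -1.22477599e+02],
       [-8.78673053e-02,  8.64696882e-01,  4.94548925e-01,
        -1.36586847e+03],
       [ 0.00000000e+00,  0.00000000e+00,  0.00000000e+00,
         1.00000000e+00]])}
mould [([354.3, 274.3], 0.68), ([286.2, 217.7], 0.61)]
clamp_pivot [([290.0, 183.0], 0.73)]
strap_tip [([314.9, 186.2], 0.8)]
lever_pivot [([285.9, 177.2], 0.53)]
lever_end [([272.2, 141.6], 0.49)]
jig [([288.0, 223.3], 0.83), ([286.2, 181.6], 0.49), ([290.6, 241.9], 0.2)]
gluepot [([334.8, 228.6], 0.91)]
cigar_b [([343.2, 175.9], 0.72), ([291.0, 242.9], 0.68), ([321.7, 360.4], 0.56)]
top {'fov_y': 48.607874439693965, 'cx': 320.4041721061064, 'cy': 194.4263471261031, 'world_to_cam': array([[-1.61417475e-02, -9.99856390e-01, -5.16174023e-03,
         9.05099860e+01],
       [ 9.91681696e-01, -1.66686653e-02,  1.27630597e-01,
        -4.89236709e+
[... 542 characters left out ...]
{'t': 0.9, 'joint_pos': array([ 1.19539632e+00,  3.50680350e-01,  1.65180563e+00, -2.72915196e-05,
        1.13909204e+00, -8.45708008e-02]), 'qvel': array([-1.09715864e-03,  2.52537233e-04,  5.35450268e-05, -3.11707918e-04,
        1.07325874e-03, -1.41925442e-03]), 'joint_torque': array([ 2.57048237e-05, -4.97238386e+01, -2.85494614e+01,  7.00825872e-02,
        2.20611901e-02, -5.12020608e-05]), 'eef_pos': array([157.67308712, 526.9000071 , 181.64118292]), 'eef_rot': array([1.44897020e-01, 9.89446741e-01, 4.29889420e-06, 1.37355071e-05]), 'force': array([ 0.68457219,  0.21493288, -0.60839516]), 'torque': array([ 0.04032538, -0.00664974, -0.03295861]), 'grip_width': 92.66042839261453} 18.8
```

View pics/side0.png

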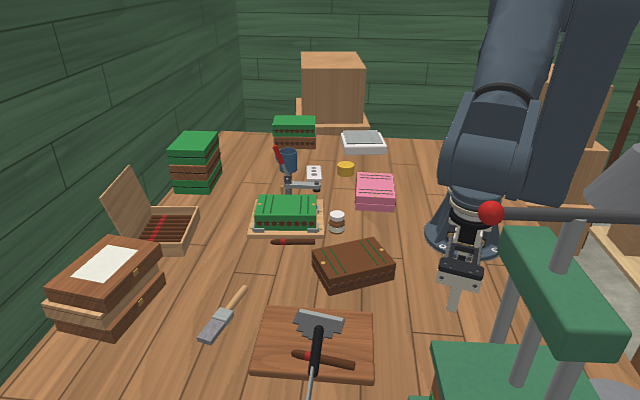

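View pics/top0.png

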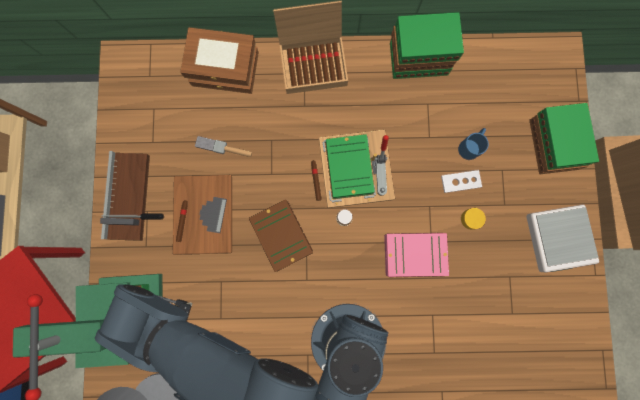

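```bash
cat >> h.py <<'E'
def proj(c,P):
    P=np.atleast_2d(P); q=(c["world_to_cam"]@np.c_[P,np.ones(len(P))].T).T
    f=200/np.tan(np.radians(c["fov_y"]/2))
    return np.c_[c["cx"]+f*q[:,0]/-q[:,2], c["cy"]-f*q[:,1]/-q[:,2]]
def unproj(c,px,z):
    f=200/np.tan(np.radians(c["fov_y"]/2)); M=c["world_to_cam"]
    d=np.array([(px[0]-c["cx"])/f,-(px[1]-c["cy"])/f,-1]); R=M[:3,:3]
    o=-R.T@M[:3,3]; d=R.T@d; return o+d*(z-o[2])/d[2]
def jig2w(o,yaw,P):
    P=np.atleast_2d(np.array(P,float)); c,s=np.cos(yaw),np.sin(yaw)
    return np.c_[o[0]+c*P[:,0]-s*P[:,1],o[1]+s*P[:,0]+c*P[:,1],P[:,2]]
E
python3 - <<'E'
from h import *
s=eyes.read_camera("side");t=eyes.read_camera("top")
a=cv2.resize(t["color"][115:225,300:410,::-1],(660,660)[:2],interpolation=cv2.INTER_CUBIC)[:600]
cv2.imwrite("pics/topc.png",cv2.resize(t["color"][120:220,305:405,::-1],(600,600),interpolation=cv2.INTER_CUBIC))
cv2.imwrite("pics/sidec.png",cv2.resize(s["color"][135:250,240:360,::-1],(600,575),interpolation=cv2.INTER_CUBIC))
for n,c,pts in(("side",s,[("clamp_pivot",[290,183],101),("strap_tip",[314.9,186.2],108),("lever_pivot",[285.9,177.2],130),("lever_end",[272.2,141.6],249),("gluepot",[334.8,228.6],0),("jig",[288,223.3],0)]),("top",t,[("clamp_pivot",[383.8,158.6],101),("strap_tip",[381.4,191.6],108),("lever_pivot",[381.4,158],130),("lever_end",[385.1,136.6],249),("mould",[350.1,167.4],18),("gluepot",[343.5,211.9],0)])):
    for l,p,z in pts: print(n,l,unproj(c,p,z).round(1))
E
```

```text
side clamp_pivot [ 588.1 -123.   101. ]
side strap_tip [496.9 -95.7 108. ]
side lever_pivot [ 599.5 -109.3  130. ]
side lever_end [ 647.2 -135.3  249. ]
side gluepot [419.4  -3.3   0. ]
side jig [580.9 -18.1   0. ]
top clamp_pivot [ 596.9 -128.   101. ]
top strap_tip [ 486.7 -115.5  108. ]
top lever_pivot [ 593.  -116.2  130. ]
top lever_end [ 632.3 -112.9  249. ]
top mould [585.2 -22.1  18. ]
top gluepot [432.3   3.5   0. ]
```

View pics/topc.png

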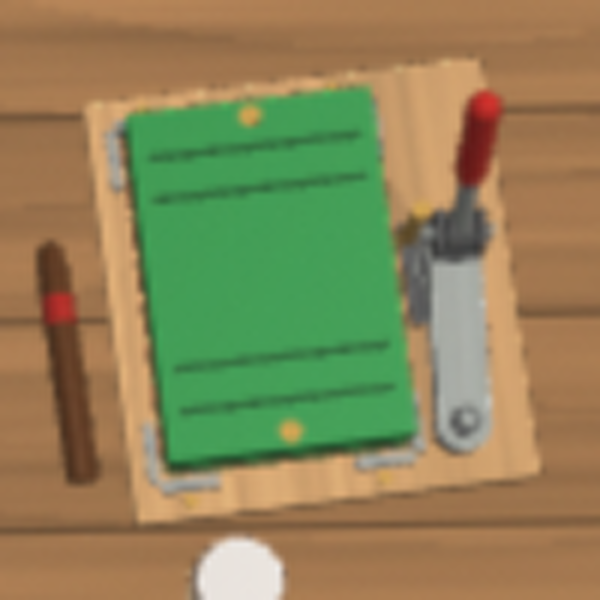

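View pics/sidec.png

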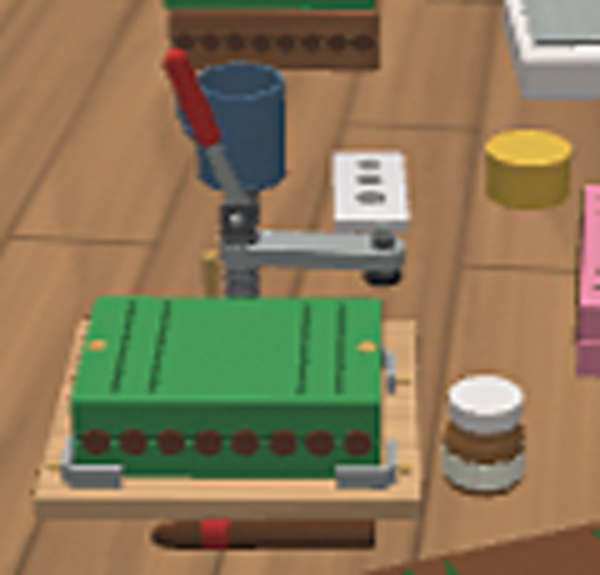

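The mould look-alikes are brown at top (280,236), pink at (417,255), and green/brown stacks at (427,45) and (565,138). The real mould is the green one in the pale nest at (350,167). Its clamp post is at (382,158), the strap points toward the robot, ending at (382,190), and the red lever is up at (385,137). Next I fit the nest pose and joint angles.

```bash
python3 - <<'E'
from h import *
from scipy.optimize import least_squares
s=eyes.read_camera("side");t=eyes.read_camera("top")
T=lambda p:np.array([305+p[0]/6,120+p[1]/6]); S=lambda p:np.array([240+p[0]/5,135+p[1]/5])
obs=[]
for p,P in [((85,103),(125,90,18)),((475,60),(125,-145,18)),((540,470),(-125,-145,18)),((138,522),(-125,90,18)),((422,210),(20.5,-86,102))]: obs.append((t,T(p),P))
for p,P in [((38,498),(125,90,18)),((420,498),(-125,90,18)),((415,320),(-125,-145,18)),((209,252),(20.5,-86,102))]: obs.append((s,S(p),P))
def strap(th,r,z): return (-np.sin(th)*r,-100+np.cos(th)*r,z)
def fun(v,full=False):
    x,y,yaw,th,lv,a,b,c,d=v; r=[]
    off={id(t):np.array([a,b]),id(s):np.array([c,d])}
    o=[(c_,p,P,1) for c_,p,P in obs]
    e=1.25-lv; L=strap(th,-125*np.cos(e),130+125*np.sin(e))
    o+=[(t,T((465,418)),strap(th,100,120),1),(s,S((384,237)),strap(th,100,120),1),
        (t,T((486,103)),L,1),(s,S((174,58)),L,1),
        (t,T((462,237)),(0,-100,136),.7),(s,S((238,215)),(0,-100,130),.7)]
    for c_,p,P,w in o: r+=list(w*(proj(c_,jig2w((x,y),yaw,[P]))[0]+off[id(c_)]-p))
    r+=list(np.array([a,b,c,d])/1.0)
    return np.array(r)
v=least_squares(fun,[585,-22,.1,1.5,.05,0,0,0,0]).x
print(v.round(3)); print(fun(v)[:-4].reshape(-1,2).round(1).tolist())
x,y,yaw,th,lv=v[:5]
e=1.25-lv
print("post",jig2w((x,y),yaw,[(0,-100,0)]),"tip",jig2w((x,y),yaw,[strap(th,100,108)]),"lever",jig2w((x,y),yaw,[strap(th,-125*np.cos(e),130+125*np.sin(e))]))
print("final tip",jig2w((x,y),yaw,[strap(0,100,108)]), "lever down",jig2w((x,y),yaw,[strap(0,-125,130)]),"dowel",jig2w((x,y),yaw,[(20.5,-86,102)]))
print("tcp px",proj(s,bot.observe()["eef_pos"]),proj(t,bot.observe()["eef_pos"]))
np.save("v.npy",v)
E
```

```text
[ 5.81161e+02 -1.66020e+01  1.08000e-01  1.47000e+00  1.50000e-02
  1.48000e-01  3.27000e-01 -3.98000e-01  9.27000e-01]
[[-0.6, 0.0], [0.8, -1.0], [0.3, 0.9], [-0.5, 0.7], [-0.0, -0.1], [-0.7, 0.3], [0.7, 0.5], [0.2, 0.1], [0.3, 1.0], [-0.1, 0.2], [-0.2, -1.1], [0.2, -0.4], [0.0, -1.4], [-0.2, -0.9], [0.3, -0.4]]
post [[ 591.92075682 -116.02115736    0.        ]] tip [[ 491.92328761 -116.7326007   108.        ]] lever [[ 633.14646876 -115.72785235  248.00573989]]
final tip [[581.16110447 -16.60169306 108.        ]] lever down [[ 605.37032227 -240.29548773  130.        ]] dowel [[610.79539567 -99.89670362 102.        ]]
tcp px [[451.12790121 307.21893945]] [[173.02102539 301.16052465]]
```

```bash
cat >> h.py <<'E'
from scipy.spatial.transform import Rotation as R_
def rows(targets):  # list of (x,y,z,yaw_deg of tool x), tool down
    s=bot.observe(); R=R_.from_quat(s["eef_rot"]); p=s["eef_pos"]
    for x,y,z,w in targets:
        w=np.radians(w); c,sn=np.cos(w),np.sin(w)
        Rt=R_.from_matrix(np.array([[c,sn,0],[sn,-c,0],[0,0,-1.]]))
        dp=R.inv().apply(np.array([x,y,z])-p)/400; dr=(R.inv()*Rt).as_rotvec()/(2*np.pi)
        print((x,y,z,w.round(3)),dp.round(4).tolist(),dr.round(4).tolist())
def st():
    s=bot.observe(); R=R_.from_quat(s["eef_rot"]).as_matrix()
    print("t",s["t"],"p",s["eef_pos"].round(1),"yaw",np.degrees(np.arctan2(R[1,0],R[0,0])).round(1),"zax",R[:,2].round(3),"F",s["force"].round(1),"w",round(s["grip_width"],1),"j",s["joint_pos"].round(2))
E
python3 -c "
from h import *
rows([(330,180,190,172),(507,-175,182,180.4)]);st()"
```

```text
(330, 180, 190, np.float64(3.002)) [-0.6614, -0.7073, -0.0209] [-0.0, 0.0, -0.0241]
(507, -175, 182, np.float64(3.149)) [-1.3398, -1.4306, -0.0009] [-0.0, 0.0, -0.0474]
t 1.1 p [157.7 526.9 181.6] yaw 163.3 zax [ 0. -0. -1.] F [ 0.   0.  -0.3] w 93.0 j [ 1.2   0.35  1.65 -0.    1.14 -0.08]
```

```bash
python3 -m handwheel '{"dp":[[-0.08,-0.085,-0.003],[-0.18,-0.19,-0.006],[-0.28,-0.30,-0.009],[-0.38,-0.40,-0.012],[-0.47,-0.51,-0.015],[-0.56,-0.60,-0.018],[-0.63,-0.67,-0.02],[-0.66,-0.707,-0.02]],"delta_rot":[[0,0,-0.003],[0,0,-0.006],[0,0,-0.009],[0,0,-0.012],[0,0,-0.015],[0,0,-0.018],[0,0,-0.021],[0,0,-0.024]]}' 255 10; python3 -c "
from h import *
st();rows([(507,-175,182,180.4)])"
```

```text
t: 2.1
eef_pos: [330.3, 178.8, 189.9]
eef_rot: [0.071, 0.998, 0.0, 0.0]
force: [-1.3, -0.4, -0.1]
grip_width: 17.4
t 2.1 p [330.3 178.8 189.9] yaw 171.9 zax [ 0.001  0.    -1.   ] F [-1.3 -0.4 -0.1] w 17.4 j [ 0.37  0.01  2.05 -0.    1.08 -1.06]
(507, -175, 182, np.float64(3.149)) [-0.5619, -0.8135, 0.0199] [0.0, 0.0001, -0.0236]
```

```bash
python3 -m handwheel '{"dp":[[-0.07,-0.10,0.002],[-0.15,-0.22,0.005],[-0.23,-0.34,0.008],[-0.31,-0.45,0.011],[-0.39,-0.57,0.014],[-0.47,-0.68,0.017],[-0.53,-0.77,0.019],[-0.562,-0.814,0.02],[-0.562,-0.814,0.02]],"delta_rot":[[0,0,-0.003],[0,0,-0.006],[0,0,-0.009],[0,0,-0.012],[0,0,-0.015],[0,0,-0.018],[0,0,-0.021],[0,0,-0.0236],[0,0,-0.0236]]}'; python3 -c "
from h import *
st();rows([(507,-175,93,180.4)])
c=snap('side','pics/s1.png');cv2.imwrite('pics/s1c.png',cv2.resize(c['color'][90:250,230:390,::-1],(600,600),interpolation=cv2.INTER_CUBIC))"
```

```text
t: 3.22
eef_pos: [506.8, -174.4, 181.3]
eef_rot: [-0.003, 1.0, 0.0, -0.0]
force: [-0.4, 0.3, -0.3]
grip_width: 0.5
t 3.225 p [ 506.8 -174.4  181.3] yaw -179.6 zax [-0.  0. -1.] F [-0.4  0.3 -0.3] w 0.5 j [-0.42  0.33  1.69 -0.    1.13 -2.  ]
(507, -175, 93, np.float64(3.149)) [-0.0005, -0.0016, 0.2207] [0.0, -0.0, -0.0]
```

View pics/s1c.png

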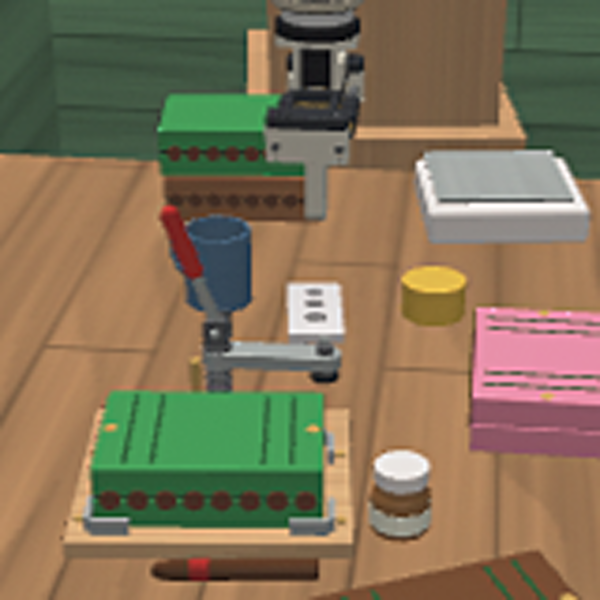

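The fingers are closed above and behind the strap at crop (315,215), and nothing has been disturbed. I lower them next.

```bash
python3 -m handwheel '{"dp":[[0,0,0.07],[0,0,0.15],[0,0,0.21],[0,0,0.223],[0,0,0.223]],"delta_rot":[[0,0,0],[0,0,0],[0,0,0],[0,0,0],[0,0,0]]}'; python3 -c "
from h import *
st()
for k,h in((0,40),(1,30)):
  pass
v=np.load('v.npy');post=np.array([591.9,-116.0])
T=[]
for a in (180.4,174,167,160,153,146,139,132,125,118,111,105):
  r=np.radians(a);u=np.array([np.cos(r),np.sin(r)]);n=np.array([-np.sin(r),np.cos(r)])
  p=post+85*u+30*n; T.append((round(p[0],1),round(p[1],1),92,a))
rows(T)
c=snap('top','pics/t1.png');cv2.imwrite('pics/t1c.png',cv2.resize(c['color'][110:230,300:420,::-1],(600,600),interpolation=cv2.INTER_CUBIC))"
```

```text
t: 3.9
eef_pos: [506.8, -173.0, 93.1]
eef_rot: [-0.004, 1.0, -0.0, 0.0]
force: [-0.2, 0.3, 0.2]
grip_width: 0.3
t 3.9 p [ 506.8 -173.    93.1] yaw -179.5 zax [ 0. -0. -1.] F [-0.2  0.3  0.2] w 0.3 j [-0.42  0.44  1.77  0.    0.93 -2.  ]
(np.float64(507.1), np.float64(-146.6), 92, np.float64(3.149)) [-0.0014, 0.0661, 0.0027] [-0.0, 0.0001, 0.0003]
(np.float64(504.2), np.float64(-137.0), 92, np.float64(3.037)) [0.0057, 0.0901, 0.0027] [-0.0, 0.0001, 0.0181]
(np.float64(502.3), np.float64(-126.1), 92, np.float64(2.915)) [0.0102, 0.1174, 0.0026] [-0.0, 0.0001, 0.0375]
(np.float64(501.8), np.float64(-115.1), 92, np.float64(2.793)) [0.0112, 0.1449, 0.0026] [-0.0, 0.0001, 0.0569]
(np.float64(502.5), np.float64(-104.1), 92, np.float64(2.67)) [0.0092, 0.1724, 0.0026] [-0.0, 0.0001, 0.0764]
(np.float64(504.7), np.float64(-93.3), 92, np.float64(2.548)) [0.0035, 0.1994, 0.0026] [-0.0, 0.0001, 0.0958]
(np.float64(508.1), np.float64(-82.9), 92, np.float64(2.426)) [-0.0053, 0.2253, 0.0026] [0.0, 0.0001, 0.1153]
(np.float64(512.7), np.float64(-72.9), 92, np.float64(2.304)) [-0.017, 0.2502, 0.0026] [0.0, 0.0001, 0.1347]
(np.float64(518.6), np.float64(-63.6), 92, np.float64(2.182)) [-0.0319, 0.2733, 0.0026] [0.0, 0.0001, 0.1542]
(np.float64(525.5), np.float64(-55.0), 92, np.float64(2.059)) [-0.0494, 0.2947, 0.0026] [0.0, 0.0001, 0.1736]
(np.float64(533.4), np.float64(-47.4), 92, np.float64(1.937)) [-0.0693, 0.3135, 0.0027] [0.0, 0.0001, 0.1931]
(np.float64(540.9), np.float64(-41.7), 92, np.float64(1.833)) [-0.0881, 0.3276, 0.0027] [0.0, 0.0001, 0.2097]
```

View pics/t1c.png

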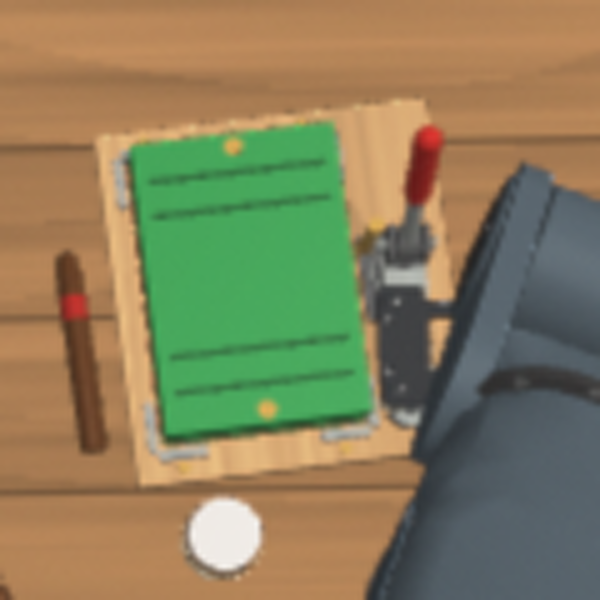

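```bash
python3 -m handwheel '{"dp":[[0,0.035,0.002],[-0.001,0.066,0.002],[0.006,0.09,0.002],[0.01,0.117,0.002],[0.011,0.145,0.002],[0.009,0.172,0.002],[0.0035,0.199,0.002],[-0.005,0.225,0.002],[-0.017,0.250,0.002],[-0.032,0.273,0.002],[-0.049,0.295,0.002],[-0.049,0.295,0.002]],"delta_rot":[[0,0,0],[0,0,0],[0,0,0.018],[0,0,0.0375],[0,0,0.057],[0,0,0.076],[0,0,0.096],[0,0,0.115],[0,0,0.135],[0,0,0.154],[0,0,0.1736],[0,0,0.1736]]}'; python3 -c "
from h import *
st()
post=np.array([591.9,-116.0])
T=[]
for a in (114,110,106,102,99):
  r=np.radians(a);u=np.array([np.cos(r),np.sin(r)]);n=np.array([-np.sin(r),np.cos(r)])
  p=post+85*u+30*n; T.append((round(p[0],1),round(p[1],1),92,a))
rows(T)
for n in('top','side'):
  c=snap(n,'pics/%s2.png'%n);cv2.imwrite('pics/%s2c.png'%n,cv2.resize(c['color'][110:230,240:400,::-1],(800,600),interpolation=cv2.INTER_CUBIC))"
```

```text
t: 5.45
eef_pos: [525.5, -54.3, 91.8]
eef_rot: [0.514, 0.858, 0.0, 0.0]
force: [0.2, -0.1, -0.9]
grip_width: 0.8
t 5.45 p [525.5 -54.3  91.8] yaw 118.1 zax [ 0. -0. -1.] F [ 0.2 -0.1 -0.9] w 0.8 j [-0.19  0.43  1.79  0.    0.92 -0.68]
(np.float64(529.9), np.float64(-50.6), 92, np.float64(1.99)) [0.0029, 0.0142, -0.0004] [0.0001, 0.0, 0.0114]
(np.float64(534.6), np.float64(-46.4), 92, np.float64(1.92)) [0.0067, 0.0295, -0.0004] [0.0001, 0.0, 0.0225]
(np.float64(539.6), np.float64(-42.6), 92, np.float64(1.85)) [0.0092, 0.045, -0.0004] [0.0001, 0.0, 0.0336]
(np.float64(544.9), np.float64(-39.1), 92, np.float64(1.78)) [0.0106, 0.0608, -0.0004] [0.0001, 0.0, 0.0447]
(np.float64(549.0), np.float64(-36.7), 92, np.float64(1.728)) [0.0111, 0.0727, -0.0004] [0.0001, 0.0, 0.0531]
```

View pics/side2c.png

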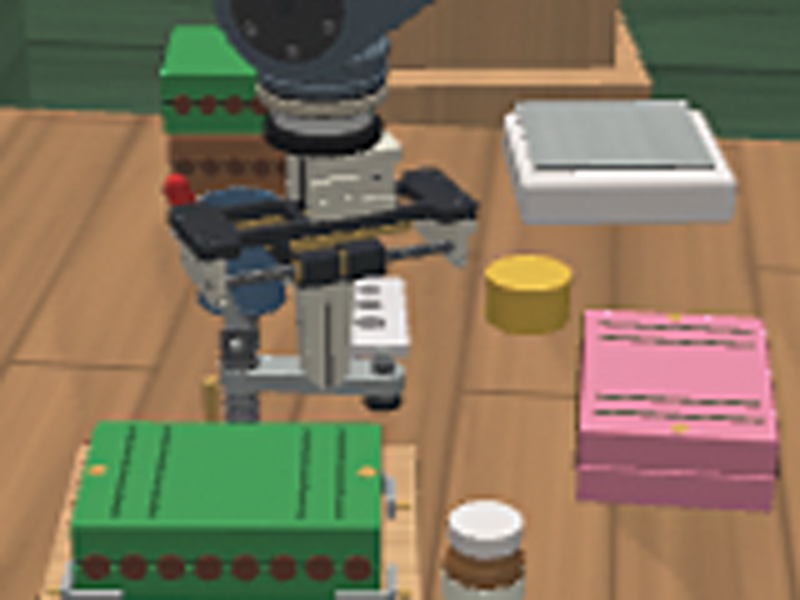

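View pics/top2c.png

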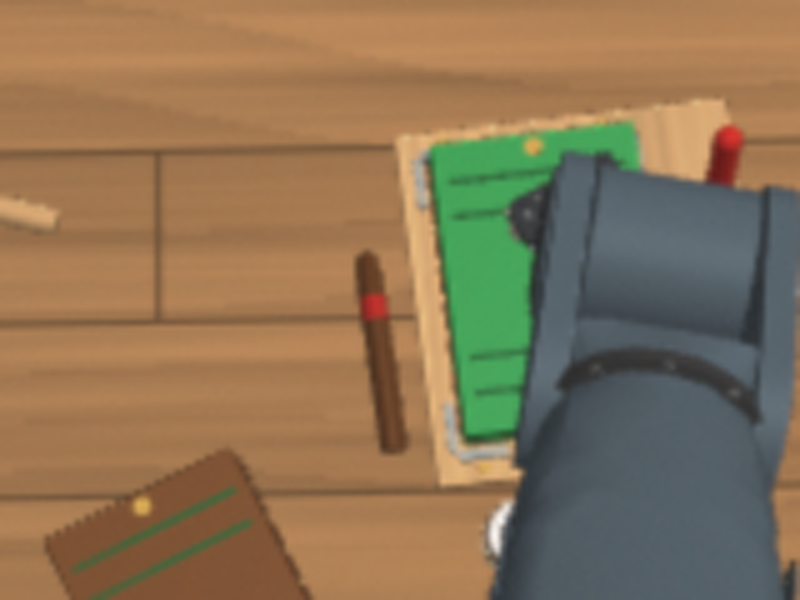

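```bash
python3 -c "
from h import *
st()
s=eyes.read_camera('side');t=eyes.read_camera('top')
print(proj(s,bot.observe()['eef_pos']),proj(t,bot.observe()['eef_pos']))
print(proj(s,[(506.8,-174.4,181.3),(506.8,-174.4,171)]))
cv2.imwrite('pics/s3.png',cv2.resize(s['color'][120:220,250:370,::-1],(720,600),interpolation=cv2.INTER_CUBIC))
"
```

```text
t 5.55 p [525.1 -55.1  91.8] yaw 118.2 zax [-0. -0. -1.] F [ 0.4  0.1 -0. ] w 0.6 j [-0.19  0.43  1.79 -0.    0.92 -0.68]
[[305.34770352 195.54055103]] [[362.06759467 181.01476777]]
[[314.5531674  157.25200022]
 [314.54260912 159.9327853 ]]
```

View pics/s3.png

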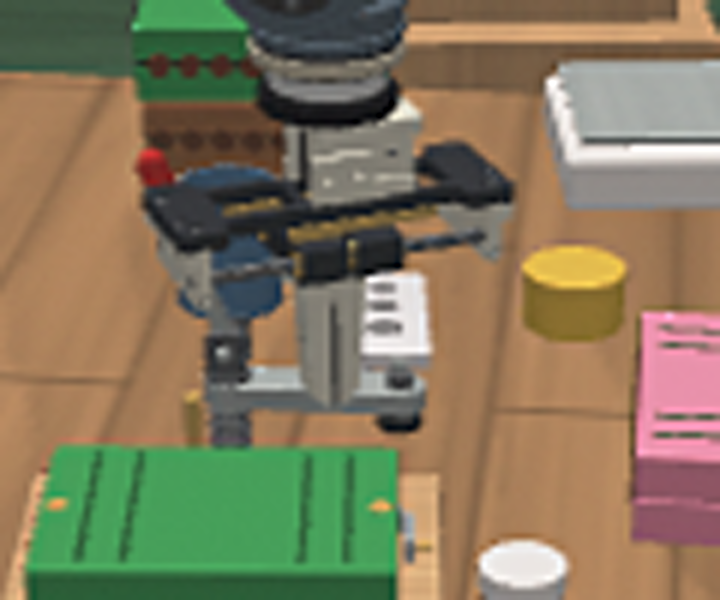

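The strap has not moved. The fingers show in front of it, with the tip at (305,187) against a projected TCP at (305,195), so they sit higher than reported. I check this against the first picture.

```bash
python3 -c "
from h import *
s=eyes.read_camera('side')
a=cv2.imread('pics/side0.png'); 
p=np.array([157.67,526.9,181.64]); y=np.array([.287,.958,0])
q=proj(s,[p,p+46*y,p-46*y,p+64*y,p-64*y]); print(q.round(1))
x0,y0=400,220
b=cv2.resize(a[y0:y0+120,x0:x0+120],(600,600),interpolation=cv2.INTER_CUBIC)
for i in q: cv2.circle(b,(int((i[0]-x0)*5),int((i[1]-y0)*5)),4,(0,0,255),-1)
cv2.imwrite('pics/s0c.png',b)
a=cv2.imread('pics/s1.png');p=np.array([506.8,-174.4,181.3]);q=proj(s,[p,p+[7.5,17.5,0],p+[-7.5,17.5,0]])
x0,y0=270,100
b=cv2.resize(a[y0:y0+80,x0:x0+80],(600,600),interpolation=cv2.INTER_CUBIC)
for i in q: cv2.circle(b,(int((i[0]-x0)*7.5),int((i[1]-y0)*7.5)),4,(0,0,255),-1)
cv2.imwrite('pics/s1d.png',b)
"
```

```text
[[451.1 307.2]
 [448.1 323.2]
 [453.9 292.6]
 [446.9 329.8]
 [454.9 287.2]]
```

View pics/s0c.png

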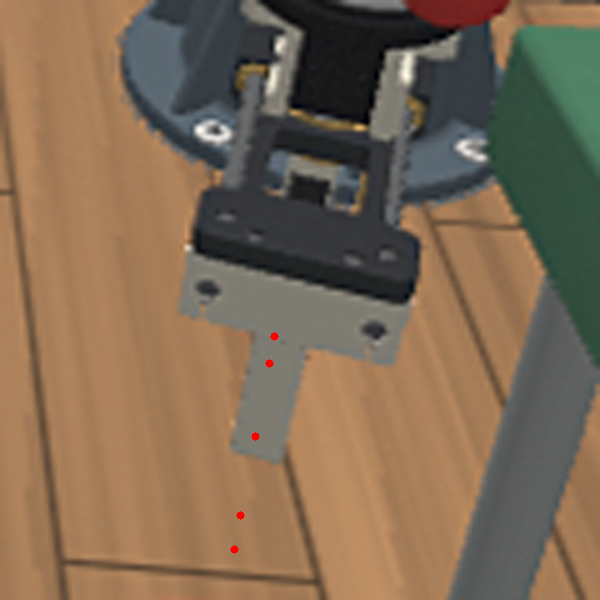

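View pics/s1d.png

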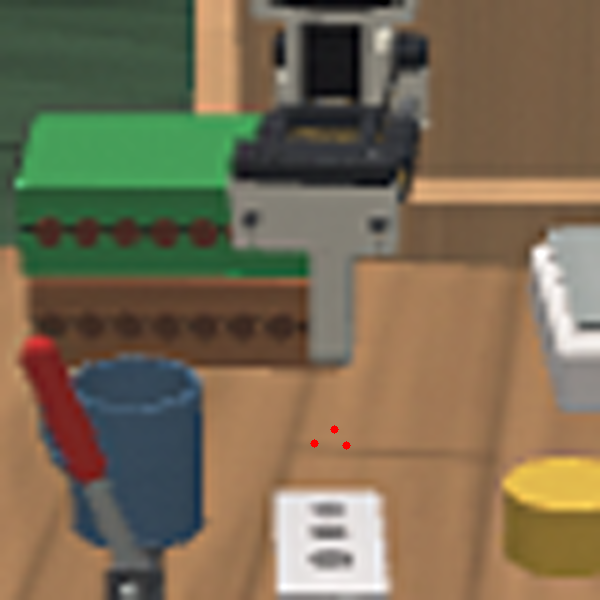

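```bash
python3 -c "
from h import *
s=eyes.read_camera('side');t=eyes.read_camera('top')
for z in (140,176,200,230):
  print(z,proj(t,[(506.8,-79,z),(506.8+37,-79,z),(506.8-37,-79,z)]).round(1).tolist(),'end',proj(t,[(608,-10,z)]).round(1).tolist(), proj(s,[(608,-10,z)]).round(1).tolist())
st()
b=cv2.resize(t['color'][125:205,310:410,::-1],(750,600),interpolation=cv2.INTER_CUBIC)
cv2.imwrite('pics/t3.png',b)
b=cv2.resize(s['color'][100:200,250:370,::-1],(720,600),interpolation=cv2.INTER_CUBIC)
for z in(91.8,132):
  p=bot.observe()['eef_pos'].copy();p[2]=z
  for i in proj(s,[p]): cv2.circle(b,(int((i[0]-250)*6),int((i[1]-100)*6)),4,(0,0,255),-1)
cv2.imwrite('pics/s4.png',b)
"
```

```text
140 [[371.0, 184.2], [370.6, 172.7], [371.4, 195.7]] end [[348.5, 153.3]] [[278.2, 187.9]]
176 [[372.3, 182.4], [371.9, 170.6], [372.6, 194.3]] end [[349.2, 150.8]] [[277.7, 178.0]]
200 [[373.1, 181.2], [372.8, 169.2], [373.5, 193.3]] end [[349.6, 149.0]] [[277.4, 171.2]]
230 [[374.3, 179.6], [373.9, 167.4], [374.7, 192.0]] end [[350.2, 146.7]] [[277.0, 162.6]]
t 5.8 p [525.1 -55.5  91.7] yaw 118.0 zax [-0.  0. -1.] F [-0.1 -0.4 -0.3] w 0.2 j [-0.19  0.43  1.79 -0.    0.92 -0.68]
```

View pics/t3.png

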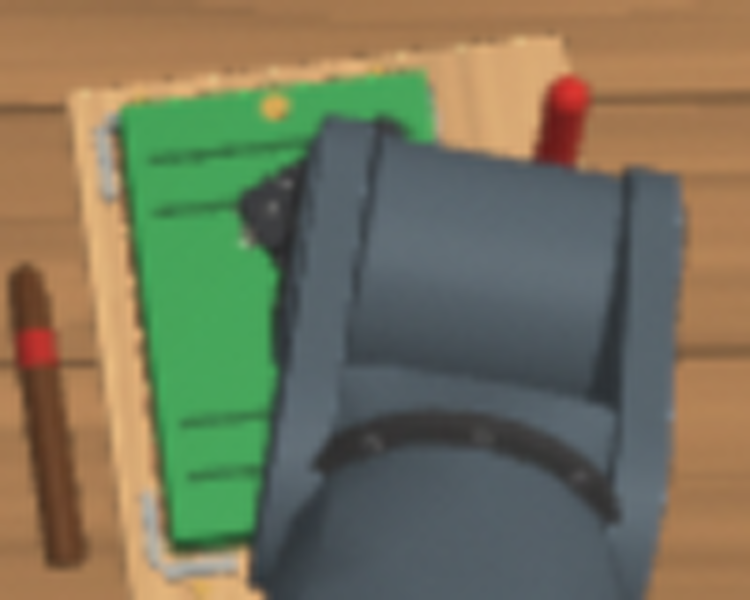

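View pics/s4.png

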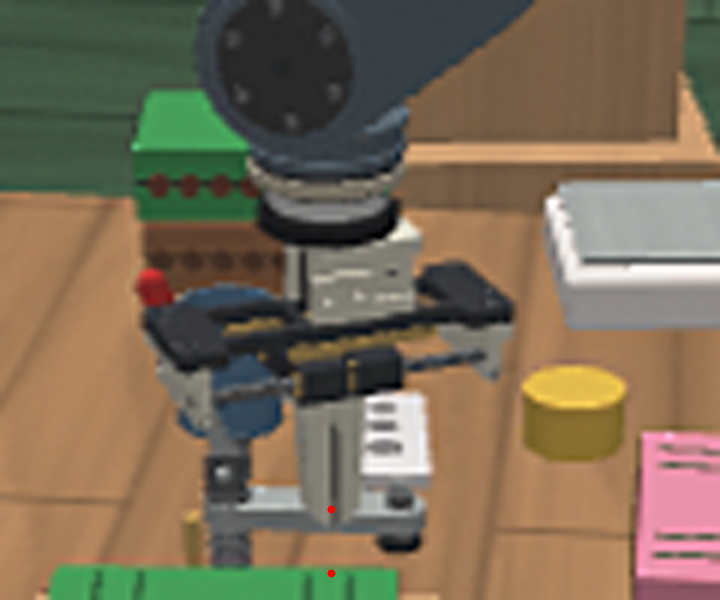

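The top view agrees in x and y, but the hand is about 40 mm higher than the reported z. The fingers therefore passed over the strap without touching it. I go back along the same clear path, then come down lower with a picture check.

```bash
python3 -c "
from h import *
post=np.array([591.9,-116.0])
T=[]
for a in (132,146,160,170,180.4):
  r=np.radians(a);u=np.array([np.cos(r),np.sin(r)]);n=np.array([-np.sin(r),np.cos(r)])
  p=post+85*u+30*n; T.append((round(p[0],1),round(p[1],1),92,a))
T.append((507,-178,92,180.4))
rows(T)"
```

```text
(np.float64(512.7), np.float64(-72.9), 92, np.float64(2.304)) [-0.0237, -0.0478, -0.0009] [-0.0, -0.0, -0.0389]
(np.float64(504.7), np.float64(-93.3), 92, np.float64(2.548)) [-0.0594, -0.0894, -0.0009] [-0.0, -0.0, -0.0778]
(np.float64(501.8), np.float64(-115.1), 92, np.float64(2.793)) [-0.1041, -0.1214, -0.0009] [-0.0, -0.0, -0.1166]
(np.float64(503.0), np.float64(-130.8), 92, np.float64(2.967)) [-0.1402, -0.1372, -0.0009] [-0.0, -0.0, -0.1444]
(np.float64(507.1), np.float64(-146.6), 92, np.float64(3.149)) [-0.1798, -0.1467, -0.0009] [-0.0, -0.0, -0.1733]
(507, -178, 92, np.float64(3.149)) [-0.249, -0.1838, -0.0009] [-0.0, -0.0, -0.1733]
```

```bash
python3 -m handwheel '{"dp":[[-0.012,-0.024,-0.01],[-0.024,-0.048,-0.01],[-0.042,-0.07,-0.01],[-0.059,-0.089,-0.01],[-0.082,-0.107,-0.01],[-0.104,-0.121,-0.01],[-0.14,-0.137,-0.01],[-0.18,-0.147,-0.01],[-0.215,-0.165,0],[-0.249,-0.184,0],[-0.249,-0.184,0]],"delta_rot":[[0,0,-0.02],[0,0,-0.039],[0,0,-0.058],[0,0,-0.078],[0,0,-0.097],[0,0,-0.117],[0,0,-0.144],[0,0,-0.173],[0,0,-0.173],[0,0,-0.173],[0,0,-0.173]]}'; python3 -m handwheel '{"dp":[[0,0,0.03],[0,0,0.06],[0,0,0.085],[0,0,0.095],[0,0,0.095]],"delta_rot":[[0,0,0],[0,0,0],[0,0,0],[0,0,0],[0,0,0]]}'
python3 -c "
from h import *
st()
s=eyes.read_camera('side')
b=cv2.resize(s['color'][120:200,270:350,::-1],(600,600),interpolation=cv2.INTER_CUBIC)
cv2.imwrite('pics/s5.png',b)
p=bot.observe()['eef_pos']
for z in (54,85,94,105):
  print(z,((proj(s,[[p[0],p[1]+17,z]])[0]-[270,120])*7.5).round())
print(((proj(s,[[507,-101,94],[507,-101,108],[507,-131,94]])-[270,120])*7.5).round())
"
```

```text
t: 7.18
eef_pos: [506.8, -178.7, 91.5]
eef_rot: [-0.0, 1.0, 0.0, -0.0]
force: [0.0, 0.4, -0.3]
grip_width: 0.4
t: 7.8
eef_pos: [506.9, -177.7, 53.3]
eef_rot: [-0.002, 1.0, 0.0, -0.0]
force: [0.2, 0.2, -0.2]
grip_width: 0.8
t 7.8 p [ 506.9 -177.7   53.3] yaw -179.7 zax [-0.  0. -1.] F [ 0.2  0.2 -0.2] w 0.8 j [-0.42  0.5   1.79  0.    0.85 -2.  ]
54 [330. 532.]
85 [330. 475.]
94 [330. 458.]
105 [330. 438.]
[[316. 517.]
 [316. 490.]
 [323. 487.]]
```

View pics/s5.png

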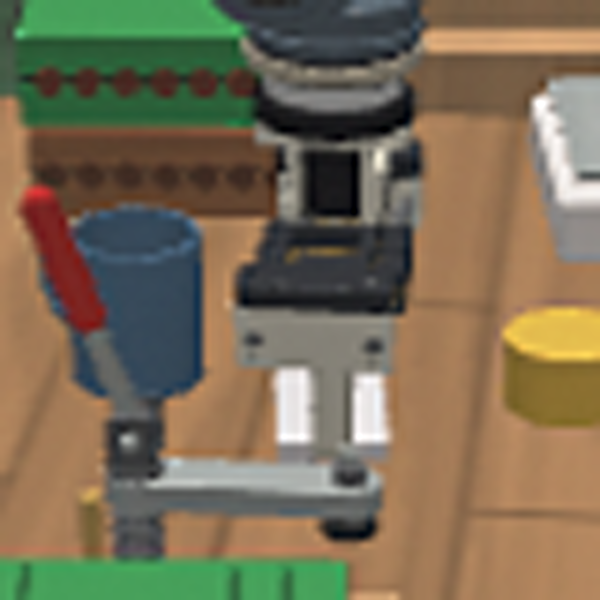

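The finger now goes down behind the strap's far edge at crop row 460, as it should for a true tip z of about 93. I start the sweep and check at mid-way.

```bash
python3 -m handwheel '{"dp":[[0,0.02,0.004],[0,0.04,0.004],[0,0.06,0.004],[-0.001,0.078,0.004],[0.006,0.102,0.004],[0.01,0.129,0.004],[0.011,0.157,0.004],[0.009,0.184,0.004],[0.009,0.184,0.004]],"delta_rot":[[0,0,0],[0,0,0],[0,0,0],[0,0,0],[0,0,0.018],[0,0,0.0375],[0,0,0.057],[0,0,0.076],[0,0,0.076]]}'
python3 -c "
from h import *
st()
s=eyes.read_camera('side')
b=cv2.resize(s['color'][120:220,260:360,::-1],(600,600),interpolation=cv2.INTER_CUBIC)
cv2.imwrite('pics/s6.png',b)
post=np.array([591.9,-116.0])
T=[]
for a in (146,139,132,125,118,112,107,103):
  r=np.radians(a);u=np.array([np.cos(r),np.sin(r)]);n=np.array([-np.sin(r),np.cos(r)])
  p=post+85*u+30*n; T.append((round(p[0],1),round(p[1],1),51.5,a))
rows(T)"
```

```text
t: 8.98
eef_pos: [503.1, -103.6, 52.1]
eef_rot: [0.233, 0.972, 0.0, 0.0]
force: [-0.4, -0.2, 0.2]
grip_width: 0.7
t 8.975 p [ 503.1 -103.6   52.1] yaw 153.0 zax [ 0.  0. -1.] F [-0.4 -0.2  0.2] w 0.7 j [-0.29  0.46  1.85  0.    0.82 -1.39]
(np.float64(504.7), np.float64(-93.3), 51.5, np.float64(2.548)) [0.0088, 0.0256, 0.0016] [0.0, 0.0, 0.0197]
(np.float64(508.1), np.float64(-82.9), 51.5, np.float64(2.426)) [0.013, 0.0526, 0.0016] [0.0, 0.0, 0.0391]
(np.float64(512.7), np.float64(-72.9), 51.5, np.float64(2.304)) [0.0141, 0.0801, 0.0016] [0.0, 0.0, 0.0586]
(np.float64(518.6), np.float64(-63.6), 51.5, np.float64(2.182)) [0.0114, 0.1075, 0.0016] [0.0, 0.0, 0.078]
(np.float64(525.5), np.float64(-55.0), 51.5, np.float64(2.059)) [0.0058, 0.1345, 0.0016] [0.0, 0.0, 0.0975]
(np.float64(532.2), np.float64(-48.4), 51.5, np.float64(1.955)) [-0.0017, 0.1568, 0.0016] [0.0, 0.0, 0.1141]
(np.float64(538.4), np.float64(-43.5), 51.5, np.float64(1.868)) [-0.01, 0.1747, 0.0016] [0.0, 0.0, 0.128]
(np.float64(543.5), np.float64(-39.9), 51.5, np.float64(1.798)) [-0.0172, 0.1885, 0.0016] [0.0, 0.0, 0.1391]
```

View pics/s6.png

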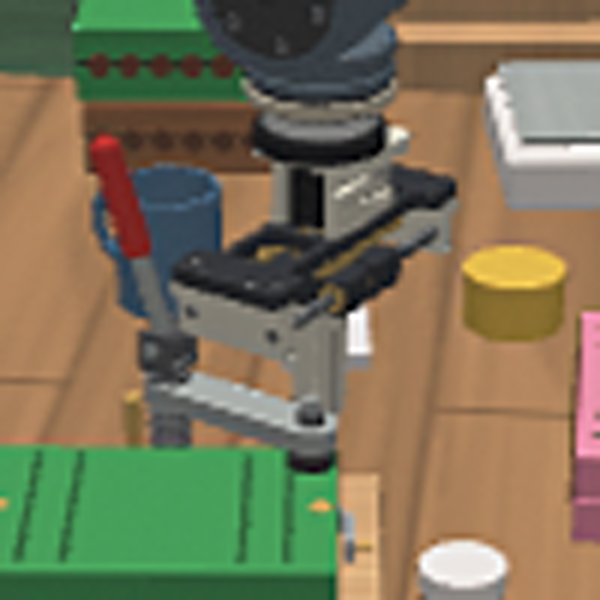

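The strap swings with the fingers, with its tip at crop (310,430). I continue.

```bash
python3 -m handwheel '{"dp":[[0.0088,0.0256,0.001],[0.013,0.0526,0.001],[0.0141,0.080,0.001],[0.0114,0.1075,0.001],[0.006,0.1345,0.001],[-0.002,0.157,0.001],[-0.002,0.157,0.001]],"delta_rot":[[0,0,0.02],[0,0,0.039],[0,0,0.0586],[0,0,0.078],[0,0,0.0975],[0,0,0.114],[0,0,0.114]]}'
python3 -c "
from h import *
st()
for n in('side','top'):
  s=eyes.read_camera(n)
  b=cv2.resize(s['color'][(120 if n=='side' else 110):,260:360,::-1][:100],(600,600),interpolation=cv2.INTER_CUBIC)
  cv2.imwrite('pics/%s7.png'%n,b)
post=np.array([591.9,-116.0])
T=[]
for a in (110,108,106,104,102,100,98,96):
  r=np.radians(a);u=np.array([np.cos(r),np.sin(r)]);n=np.array([-np.sin(r),np.cos(r)])
  p=post+85*u+30*n; T.append((round(p[0],1),round(p[1],1),51.5,a))
rows(T)"
```

```text
t: 9.9
eef_pos: [532.6, -48.7, 51.6]
eef_rot: [0.559, 0.829, 0.0, 0.0]
force: [0.3, -0.1, 0.4]
grip_width: 0.2
t 9.9 p [532.6 -48.7  51.6] yaw 112.0 zax [ 0. -0. -1.] F [ 0.3 -0.1  0.4] w 0.2 j [-0.18  0.5   1.8   0.    0.84 -0.56]
(np.float64(534.6), np.float64(-46.4), 51.5, np.float64(1.92)) [0.004, 0.0076, 0.0002] [0.0, 0.0, 0.0057]
(np.float64(537.1), np.float64(-44.4), 51.5, np.float64(1.885)) [0.0063, 0.0153, 0.0002] [0.0, 0.0, 0.0113]
(np.float64(539.6), np.float64(-42.6), 51.5, np.float64(1.85)) [0.0081, 0.0228, 0.0002] [0.0, 0.0, 0.0168]
(np.float64(542.2), np.float64(-40.8), 51.5, np.float64(1.815)) [0.0098, 0.0305, 0.0002] [0.0, 0.0, 0.0224]
(np.float64(544.9), np.float64(-39.1), 51.5, np.float64(1.78)) [0.0112, 0.0384, 0.0002] [0.0, 0.0, 0.0279]
(np.float64(547.6), np.float64(-37.5), 51.5, np.float64(1.745)) [0.0124, 0.0461, 0.0002] [0.0, 0.0, 0.0335]
(np.float64(550.4), np.float64(-36.0), 51.5, np.float64(1.71)) [0.0133, 0.054, 0.0002] [0.0, 0.0, 0.0391]
(np.float64(553.2), np.float64(-34.6), 51.5, np.float64(1.676)) [0.0139, 0.0618, 0.0002] [0.0, 0.0, 0.0446]
```

View pics/side7.png

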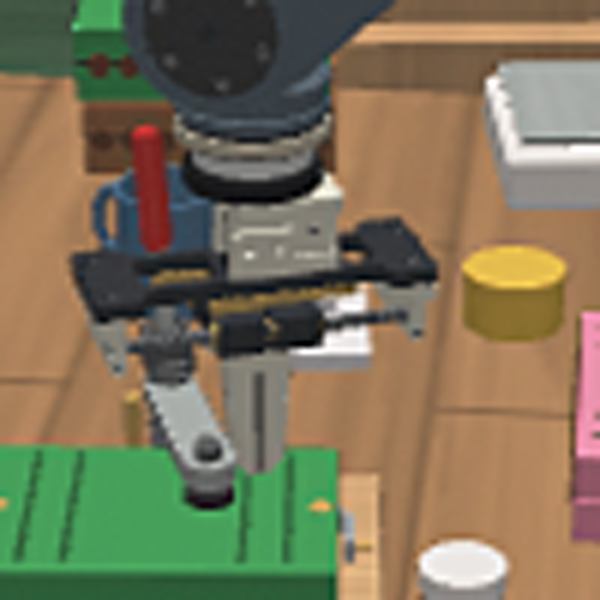

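```bash
python3 -m handwheel '{"dp":[[0.004,0.0076,0],[0.006,0.015,0],[0.008,0.023,0],[0.01,0.030,0],[0.011,0.038,0],[0.012,0.046,0],[0.012,0.046,0]],"delta_rot":[[0,0,0.006],[0,0,0.011],[0,0,0.017],[0,0,0.022],[0,0,0.028],[0,0,0.0335],[0,0,0.0335]]}'
python3 -c "
from h import *
st()
for n in('side','top'):
  s=eyes.read_camera(n)
  b=cv2.resize(s['color'][(120 if n=='side' else 110):,260:360,::-1][:100],(600,600),interpolation=cv2.INTER_CUBIC)
  cv2.imwrite('pics/%s8.png'%n,b)
s=eyes.read_camera('side')
for a in (96.2,100,104,108,112):
  r=np.radians(a); print(a,((proj(s,[[591.9+100*np.cos(r),-116+100*np.sin(r),118]])-[260,120])*6).round(),((proj(s,[[591.9-40*np.cos(r),-116-40*np.sin(r),249]])-[260,120])*6).round())
"
```

```text
t: 10.88
eef_pos: [547.8, -37.3, 51.6]
eef_rot: [0.644, 0.765, 0.0, 0.0]
force: [-1.0, 0.3, -0.1]
grip_width: 0.4
t 10.875 p [547.8 -37.3  51.6] yaw 99.8 zax [ 0.  0. -1.] F [-1.   0.3 -0.1] w 0.4 j [-0.15  0.52  1.76  0.    0.86 -0.32]
96.2 [[161. 440.]] [[168. 120.]]
100 [[173. 440.]] [[164. 120.]]
104 [[186. 439.]] [[159. 120.]]
108 [[199. 438.]] [[154. 121.]]
112 [[211. 437.]] [[149. 121.]]
```

View pics/side8.png

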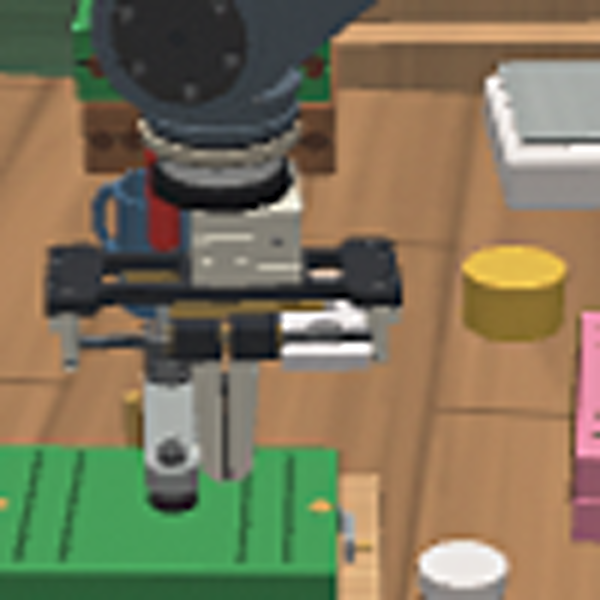

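The strap is at about 100° and the stop is at about 96°. I make the last push in small steps, watching the force.

```bash
python3 -m handwheel '{"dp":[[0.001,0.004,0],[0.001,0.008,0],[0.001,0.012,0],[0.001,0.016,0],[0.001,0.016,0]],"delta_rot":[[0,0,0.003],[0,0,0.006],[0,0,0.008],[0,0,0.011],[0,0,0.011]]}'; python3 -m handwheel '{"dp":[[0,0.0015,0],[0,0.003,0],[0,0.003,0]],"delta_rot":[[0,0,0],[0,0,0],[0,0,0]]}';python3 -m handwheel '{"dp":[[0,0.0015,0],[0,0.003,0],[0,0.003,0]],"delta_rot":[[0,0,0],[0,0,0],[0,0,0]]}'
```

```text
t: 11.65
eef_pos: [554.0, -35.9, 51.5]
eef_rot: [0.67, 0.742, 0.0, -0.0]
force: [-1.7, 0.5, -0.0]
grip_width: 0.6
t: 12.02
eef_pos: [554.1, -35.8, 51.5]
eef_rot: [0.67, 0.742, -0.001, -0.001]
force: [-8.2, 0.1, 2.9]
grip_width: 0.4
t: 12.4
eef_pos: [554.2, -35.8, 51.4]
eef_rot: [0.67, 0.742, -0.002, -0.002]
force: [-13.1, -0.8, 7.6]
grip_width: 0.4
```

The stop is reached: force rises to 13 N with no further motion. I back off and rise.

```bash
python3 -m handwheel '{"dp":[[0,-0.02,0],[0,-0.05,0],[0,-0.09,0],[0,-0.10,-0.05],[0,-0.10,-0.15],[0,-0.10,-0.25],[0,-0.10,-0.34],[0,-0.10,-0.375],[0,-0.10,-0.375]],"delta_rot":[[0,0,0],[0,0,0],[0,0,0],[0,0,0],[0,0,0],[0,0,0],[0,0,0],[0,0,0],[0,0,0]]}'
python3 -c "
from h import *
st()
for n in('side','top'):
  s=eyes.read_camera(n)
  b=cv2.resize(s['color'][(120 if n=='side' else 110):,240:360,::-1][:100],(720,600),interpolation=cv2.INTER_CUBIC)
  cv2.imwrite('pics/%s9.png'%n,b)
u=np.array([-.108,.994]);post=np.array([591.9,-116.0])
T=[]
for h,z in((-40,200),(-40,165)): p=post-u*h; T.append((p[0].round(1),p[1].round(1),z,96.2))
rows(T)
"
```

```text
t: 13.52
eef_pos: [516.6, -39.8, 201.6]
eef_rot: [0.67, 0.742, 0.0, 0.0]
force: [-0.3, -0.1, -0.9]
grip_width: 0.7
t 13.525 p [516.6 -39.8 201.6] yaw 95.8 zax [ 0.001 -0.    -1.   ] F [-0.3 -0.1 -0.9] w 0.7 j [-0.17  0.27  1.71 -0.    1.16 -0.27]
(np.float64(587.6), np.float64(-76.2), 200, np.float64(1.679)) [-0.1091, 0.1691, 0.0002] [-0.0003, -0.0001, -0.001]
(np.float64(587.6), np.float64(-76.2), 165, np.float64(1.679)) [-0.1091, 0.1693, 0.0877] [-0.0003, -0.0001, -0.001]
```

View pics/side9.png

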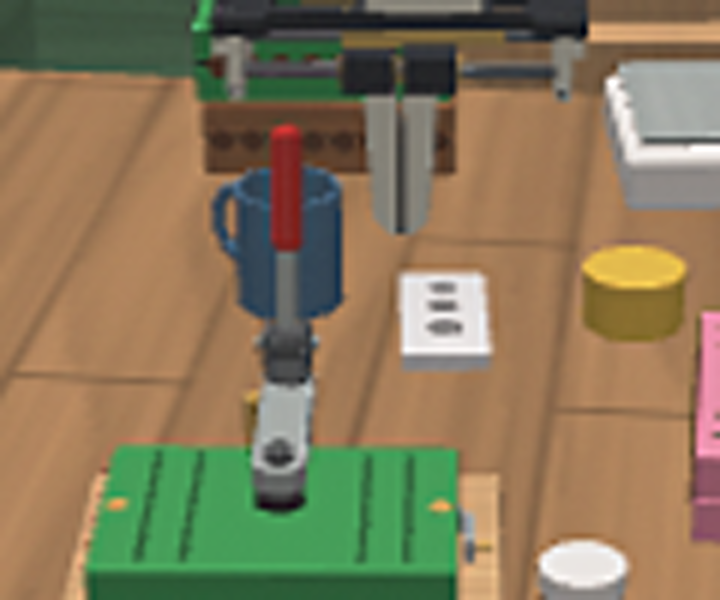

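View pics/top9.png

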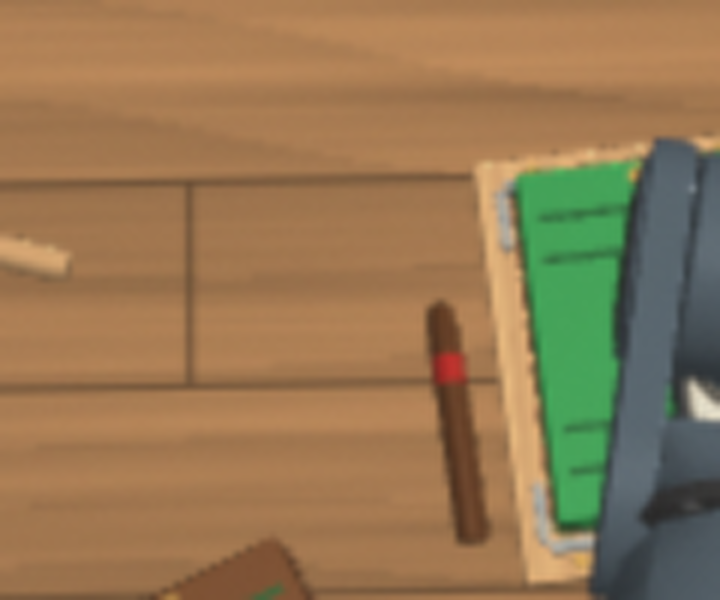

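The strap is square across the mould with its tip at crop (280,455), and the lever still stands up, end at (286,135). I re-measure the height offset here.

```bash
python3 -c "
from h import *
s=eyes.read_camera('side')
for z in (201,235,240,245): print(z,((proj(s,[[516.6,-39.8,z]])-[240,120])*6).round())
u=np.array([-.108,.994]);post=np.array([591.9,-116.0])
"; python3 -m handwheel '{"dp":[[-0.02,0.03,0],[-0.045,0.07,0],[-0.07,0.11,0],[-0.09,0.145,0],[-0.109,0.169,0.01],[-0.109,0.169,0.06],[-0.109,0.169,0.088],[-0.109,0.169,0.088]],"delta_rot":[[0,0,0],[0,0,0],[0,0,0],[0,0,0],[0,0,-0.001],[0,0,-0.001],[0,0,-0.001],[0,0,-0.001]]}'
python3 -c "
from h import *
st()
s=eyes.read_camera('side')
b=cv2.resize(s['color'][90:210,240:360,::-1],(600,600),interpolation=cv2.INTER_CUBIC)
cv2.imwrite('pics/s10.png',b)
t=eyes.read_camera('top')
b=cv2.resize(t['color'][110:230,300:420,::-1],(600,600),interpolation=cv2.INTER_CUBIC)
cv2.imwrite('pics/t10.png',b)
p=bot.observe()['eef_pos']
for z in (165,200,205,210): print(z,((proj(s,[[p[0],p[1],z]])-[240,90])*5).round())
u=np.array([-.108,.994]);post=np.array([591.9,-116.0])
T=[]
for e in (1.25,1.1,.95,.8,.65,.5,.4,.3,.2,.1,0):
  h=95*np.cos(e)-9*np.sin(e)-10; z=130+95*np.sin(e)+9*np.cos(e)-40
  p=post-u*h; T.append((p[0].round(1),p[1].round(1),z.round(1),96.2))
rows(T)
"
```

```text
201 [[403. 290.]]
235 [[402. 232.]]
240 [[402. 223.]]
245 [[402. 215.]]
t: 14.68
eef_pos: [587.8, -76.2, 165.5]
eef_rot: [0.668, 0.744, -0.0, -0.001]
force: [-0.1, -0.1, -0.2]
grip_width: 0.5
t 14.675 p [587.8 -76.2 165.5] yaw 96.2 zax [-0.002  0.    -1.   ] F [-0.1 -0.1 -0.2] w 0.5 j [-0.21  0.45  1.55 -0.    1.15 -0.32]
165 [[236. 412.]]
200 [[235. 364.]]
205 [[234. 357.]]
210 [[234. 351.]]
(np.float64(593.1), np.float64(-127.3), np.float64(183.0), np.float64(1.679)) [-0.1281, -0.0022, -0.0404] [0.0001, 0.0, 0.0]
(np.float64(594.6), np.float64(-140.9), np.float64(178.7), np.float64(1.679)) [-0.1623, -0.0021, -0.0296] [0.0001, 0.0, 0.0]
(np.float64(596.0), np.float64(-153.7), np.float64(172.5), np.float64(1.679)) [-0.1945, -0.0021, -0.0141] [0.0001, 0.0, 0.0]
(np.float64(597.3), np.float64(-165.4), np.float64(164.4), np.float64(1.679)) [-0.2239, -0.0021, 0.0062] [0.0001, 0.0, 0.0]
(np.float64(598.4), np.float64(-175.8), np.float64(154.7), np.float64(1.679)) [-0.25, -0.0021, 0.0304] [0.0001, 0.0, 0.0]
(np.float64(599.4), np.float64(-184.6), np.float64(143.4), np.float64(1.679)) [-0.2722, -0.0021, 0.0587] [0.0001, 0.0, 0.0]
(np.float64(599.9), np.float64(-189.6), np.float64(135.3), np.float64(1.679)) [-0.2847, -0.0022, 0.0789] [0.0001, 0.0, 0.0]
(np.float64(600.3), np.float64(-193.6), np.float64(126.7), np.float64(1.679)) [-0.2948, -0.0023, 0.1004] [0.0001, 0.0, 0.0]
(np.float64(600.7), np.float64(-196.8), np.float64(117.7), np.float64(1.679)) [-0.3029, -0.0021, 0.1229] [0.0001, 0.0, 0.0]
(np.float64(600.9), np.float64(-199.1), np.float64(108.4), np.float64(1.679)) [-0.3086, -0.0023, 0.1462] [0.0001, 0.0, 0.0]
(np.float64(601.1), np.float64(-200.5), np.float64(99.0), np.float64(1.679)) [-0.3121, -0.0022, 0.1697] [0.0001, 0.0, 0.0]
```

View pics/s10.png

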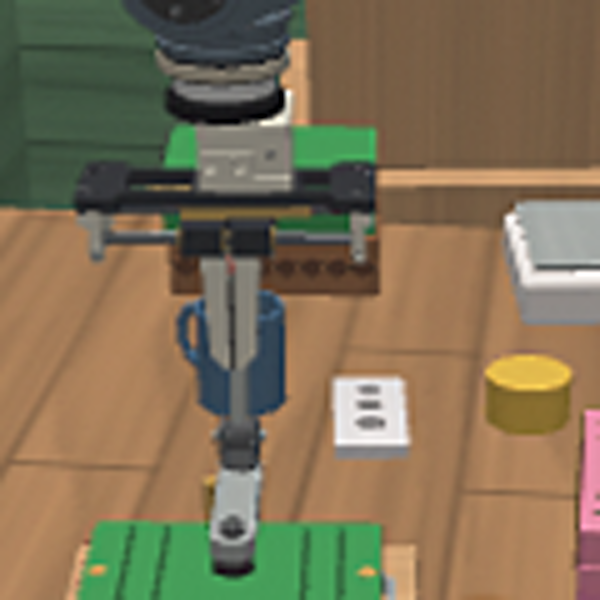

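View pics/t10.png

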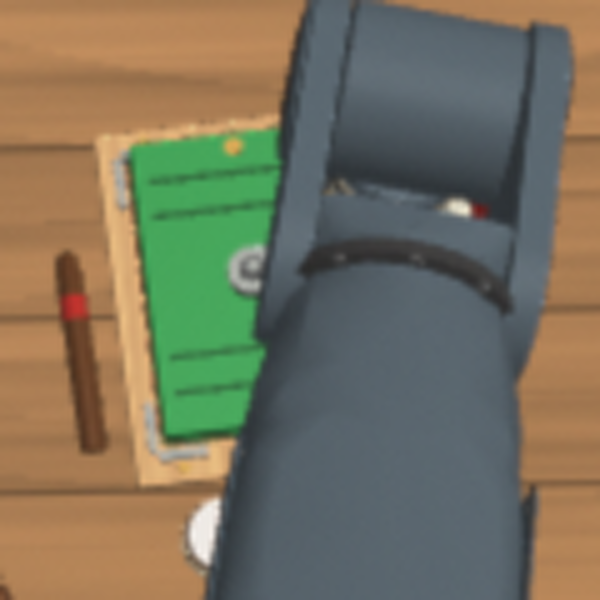

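The offset here is about 37 mm. The fingers are aligned with the lever, with red showing through the gap between them at crop (231,265). I start the lever push.

```bash
python3 -m handwheel '{"dp":[[-0.03,-0.002,-0.03],[-0.07,-0.002,-0.04],[-0.105,-0.002,-0.04],[-0.128,-0.002,-0.04],[-0.145,-0.002,-0.036],[-0.162,-0.002,-0.03],[-0.178,-0.002,-0.022],[-0.194,-0.002,-0.014],[-0.209,-0.002,-0.004],[-0.224,-0.002,0.006],[-0.224,-0.002,0.006]],"delta_rot":[[0,0,0],[0,0,0],[0,0,0],[0,0,0],[0,0,0],[0,0,0],[0,0,0],[0,0,0],[0,0,0],[0,0,0],[0,0,0]]}'
python3 -c "
from h import *
st()
s=eyes.read_camera('side')
b=cv2.resize(s['color'][90:210,240:360,::-1],(600,600),interpolation=cv2.INTER_CUBIC)
cv2.imwrite('pics/s11.png',b)
t=eyes.read_camera('top')
b=cv2.resize(t['color'][90:230,310:450,::-1],(600,600),interpolation=cv2.INTER_CUBIC)
cv2.imwrite('pics/t11.png',b)
u=np.array([-.108,.994]);post=np.array([591.9,-116.0])
T=[]
for e in (.7,.6,.5,.4,.3,.2,.1,0):
  h=95*np.cos(e)-9*np.sin(e)-10; z=130+95*np.sin(e)+9*np.cos(e)-37
  p=post-u*h; T.append((p[0].round(1),p[1].round(1),z.round(1),96.2))
rows(T)
"
```

```text
t: 16.15
eef_pos: [597.1, -165.9, 163.6]
eef_rot: [0.668, 0.744, -0.0, -0.0]
force: [-0.2, 0.4, -0.3]
grip_width: 0.7
t 16.15 p [ 597.1 -165.9  163.6] yaw 96.2 zax [-0. -0. -1.] F [-0.2  0.4 -0.3] w 0.7 j [-0.35  0.49  1.48 -0.    1.17 -0.45]
(np.float64(598.0), np.float64(-172.5), np.float64(161.1), np.float64(1.679)) [-0.0173, 0.0002, 0.0072] [0.0, 0.0001, -0.0]
(np.float64(598.7), np.float64(-178.9), np.float64(154.1), np.float64(1.679)) [-0.0333, 0.0002, 0.0247] [0.0, 0.0001, -0.0]
(np.float64(599.4), np.float64(-184.6), np.float64(146.4), np.float64(1.679)) [-0.0477, 0.0004, 0.0439] [0.0, 0.0001, -0.0]
(np.float64(599.9), np.float64(-189.6), np.float64(138.3), np.float64(1.679)) [-0.0602, 0.0003, 0.0642] [0.0, 0.0001, -0.0]
(np.float64(600.3), np.float64(-193.6), np.float64(129.7), np.float64(1.679)) [-0.0703, 0.0002, 0.0857] [0.0, 0.0001, -0.0]
(np.float64(600.7), np.float64(-196.8), np.float64(120.7), np.float64(1.679)) [-0.0783, 0.0004, 0.1082] [0.0, 0.0001, -0.0]
(np.float64(600.9), np.float64(-199.1), np.float64(111.4), np.float64(1.679)) [-0.0841, 0.0003, 0.1315] [0.0, 0.0001, -0.0]
(np.float64(601.1), np.float64(-200.5), np.float64(102.0), np.float64(1.679)) [-0.0876, 0.0004, 0.155] [0.0, 0.0001, -0.0]
```

View pics/s11.png

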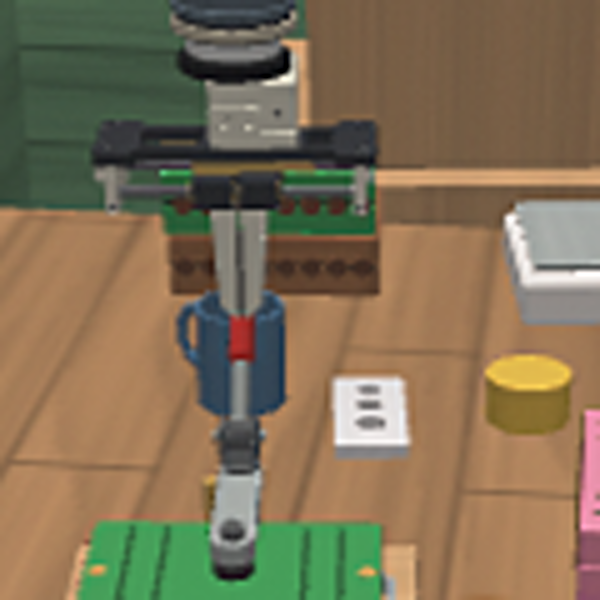

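View pics/t11.png

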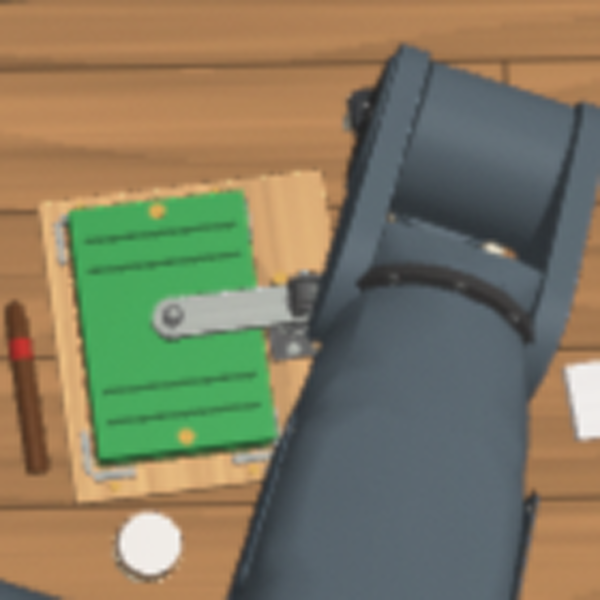

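The finger tip is on the red handle at crop (240,315) and the lever is going down. I continue.

```bash
python3 -m handwheel '{"dp":[[-0.017,0,0.007],[-0.033,0,0.025],[-0.048,0,0.044],[-0.060,0,0.064],[-0.070,0,0.086],[-0.078,0,0.108],[-0.083,0,0.125],[-0.086,0,0.14],[-0.086,0,0.14]],"delta_rot":[[0,0,0],[0,0,0],[0,0,0],[0,0,0],[0,0,0],[0,0,0],[0,0,0],[0,0,0],[0,0,0]]}'
python3 -c "
from h import *
st()
s=eyes.read_camera('side')
b=cv2.resize(s['color'][90:210,240:360,::-1],(600,600),interpolation=cv2.INTER_CUBIC)
cv2.imwrite('pics/s12.png',b)"
```

```text
t: 17.38
eef_pos: [600.3, -199.4, 107.3]
eef_rot: [0.668, 0.744, -0.0, -0.001]
force: [0.0, 0.3, 0.4]
grip_width: 0.4
t 17.375 p [ 600.3 -199.4  107.3] yaw 96.2 zax [-0.001  0.001 -1.   ] F [0.  0.3 0.4] w 0.4 j [-0.39  0.58  1.49  0.    1.07 -0.5 ]
```

View pics/s12.png

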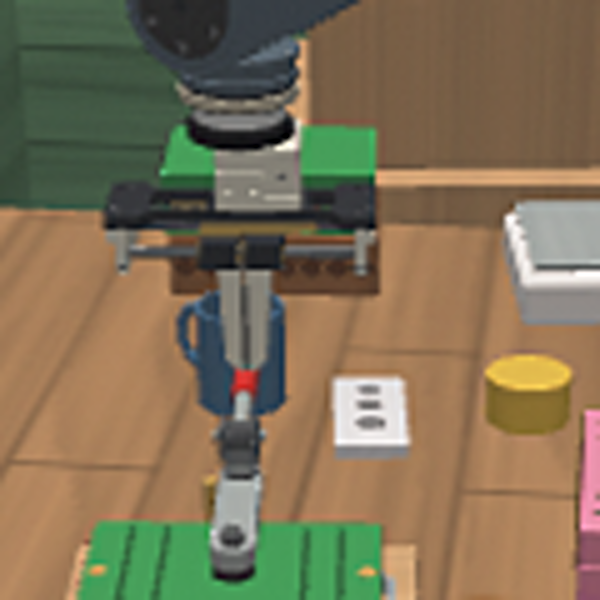

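The handle is nearly level. I press straight down in small steps, watching the force.

```bash
python3 -m handwheel '{"dp":[[-0.001,0,0.006],[-0.001,0,0.012],[-0.001,0,0.012]],"delta_rot":[[0,0,0],[0,0,0],[0,0,0]]}'; python3 -m handwheel '{"dp":[[0,0,0.003],[0,0,0.006],[0,0,0.006]],"delta_rot":[[0,0,0],[0,0,0],[0,0,0]]}';python3 -m handwheel '{"dp":[[0,0,0.003],[0,0,0.003]],"delta_rot":[[0,0,0],[0,0,0]]}'
```

```text
t: 17.8
eef_pos: [600.7, -199.9, 103.1]
eef_rot: [0.668, 0.744, -0.0, -0.0]
force: [-0.5, -0.9, 0.8]
grip_width: 0.2
t: 18.18
eef_pos: [601.1, -200.1, 101.9]
eef_rot: [0.668, 0.744, 0.0, 0.0]
force: [-3.7, 1.4, 10.3]
grip_width: 0.6
t: 18.42
eef_pos: [601.4, -200.2, 101.7]
eef_rot: [0.668, 0.744, 0.0, 0.001]
force: [-6.5, 2.9, 17.8]
grip_width: 0.2
```

Stop reached: 18 N with no more motion. I lift and look.

```bash
python3 -m handwheel '{"dp":[[0,0,-0.01],[0,0,-0.03],[0,0,-0.08],[0,0,-0.15],[0,0,-0.22],[0,0,-0.28],[0,0,-0.3],[0,0,-0.3]],"delta_rot":[[0,0,0],[0,0,0],[0,0,0],[0,0,0],[0,0,0],[0,0,0],[0,0,0],[0,0,0]]}'
python3 -c "
from h import *
st()
u=[(420,-300,225,96.2),(330,-330,225,96.2)]
rows(u)"
```

```text
t: 19.42
eef_pos: [600.8, -200.0, 219.4]
eef_rot: [0.668, 0.744, -0.0, 0.0]
force: [-0.6, -0.6, -1.2]
grip_width: 0.4
t 19.425 p [ 600.8 -200.   219.4] yaw 96.2 zax [ 0. -0. -1.] F [-0.6 -0.6 -1.2] w 0.4 j [-0.39  0.47  1.38 -0.    1.29 -0.5 ]
(420, -300, 225, np.float64(1.679)) [-0.1997, -0.4764, -0.014] [0.0, 0.0, -0.0]
(330, -330, 225, np.float64(1.679)) [-0.25, -0.7081, -0.014] [0.0, 0.0, -0.0]
```

```bash
python3 -m handwheel '{"dp":[[-0.03,-0.08,-0.005],[-0.07,-0.17,-0.01],[-0.11,-0.28,-0.014],[-0.15,-0.38,-0.014],[-0.19,-0.48,-0.014],[-0.22,-0.58,-0.014],[-0.24,-0.67,-0.014],[-0.25,-0.708,-0.014],[-0.25,-0.708,-0.014]],"delta_rot":[[0,0,0],[0,0,0],[0,0,0],[0,0,0],[0,0,0],[0,0,0],[0,0,0],[0,0,0],[0,0,0]]}'
python3 -c "
from h import *
st()
s=snap('side','pics/sideF.png');t=snap('top','pics/topF.png')
def ov(c,f,x0,y0,w,h,k):
  b=cv2.resize(c['color'][y0:y0+h,x0:x0+w,::-1],(w*k,h*k),interpolation=cv2.INTER_CUBIC)
  v=np.load('v.npy');o=v[:2];yaw=v[2]
  off=v[5:7] if c is t else v[7:9]
  P=jig2w(o,yaw,[(0,-225,123),(0,0,113),(0,15,94)])
  for i in proj(c,P)+off: cv2.circle(b,(int((i[0]-x0)*k),int((i[1]-y0)*k)),2,(255,0,255),-1)
  cv2.imwrite(f,b)
ov(s,'pics/sFc.png',240,140,110,100,6);ov(t,'pics/tFc.png',305,120,130,95,6)
"
```

```text
t: 20.55
eef_pos: [329.9, -330.1, 224.9]
eef_rot: [0.668, 0.744, 0.0, -0.0]
force: [-0.2, -1.2, -0.4]
grip_width: 0.6
t 20.55 p [ 329.9 -330.1  224.9] yaw 96.1 zax [-0.  0. -1.] F [-0.2 -1.2 -0.4] w 0.6 j [-0.89  0.15  1.8   0.    1.19 -0.99]
```

View pics/sFc.png

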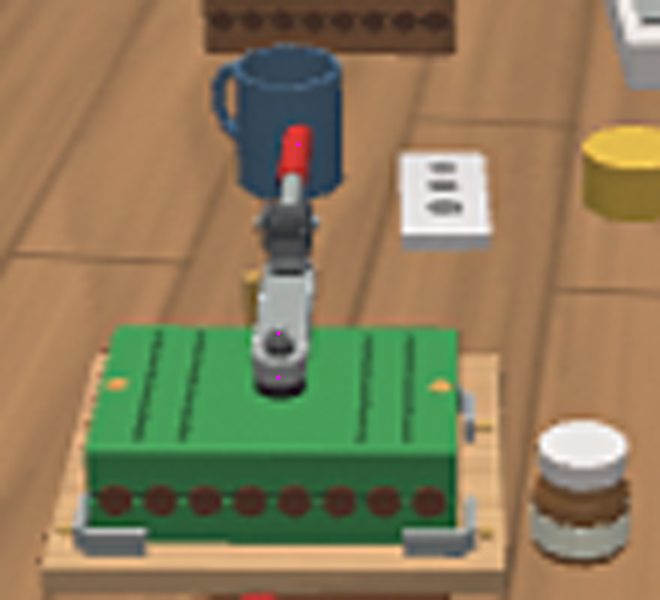

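View pics/tFc.png

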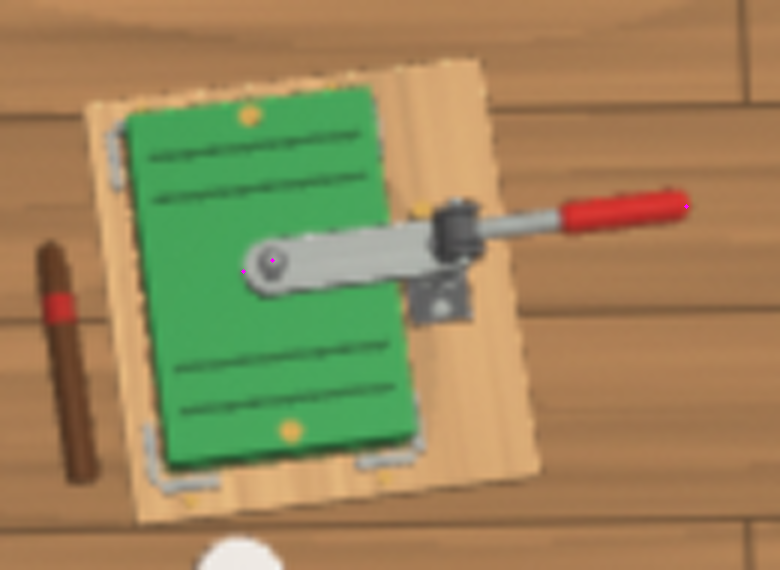

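View pics/topF.png

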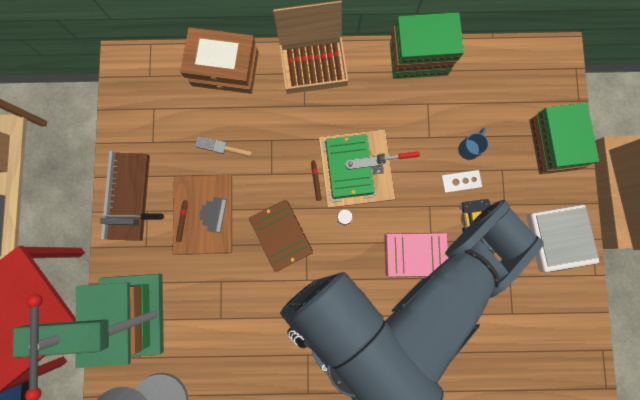

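```bash
python3 -c "
from h import *
s=eyes.read_camera('side');t=eyes.read_camera('top')
from scipy.optimize import least_squares
v=np.load('v.npy');o=v[:2];yaw=v[2]
for c,n,x0,y0,x1,y1,off in((s,'side',270,155,310,185,v[7:9]),(t,'top',380,140,430,175,v[5:7])):
  a=c['color'].astype(int); m=(a[...,0]>130)&(a[...,1]<90)&(a[...,2]<90)
  mm=np.zeros_like(m);mm[y0:y1,x0:x1]=m[y0:y1,x0:x1]
  r,q=np.nonzero(mm); print(n,'red cols',q.min(),q.max(),'rows',r.min(),r.max(),'cent',q.mean().round(2),r.mean().round(2))
  for th in (0,.02):
   for ax in (130,123):
    for lv in (1.25,1.2,1.1):
     e=1.25-lv; pts=[]
     for d in np.linspace(57,123,12):
      for ph in np.linspace(0,2*np.pi,16,endpoint=False):
       lat=9*np.cos(ph);nn=9*np.sin(ph)
       rr=-(d*np.cos(e)-nn*np.sin(e)); z=ax+d*np.sin(e)+nn*np.cos(e)
       pts.append((-np.sin(th)*rr+np.cos(th)*lat,-100+np.cos(th)*rr+np.sin(th)*lat,z))
     pp=proj(c,jig2w(o,yaw,pts))+off
     hull=cv2.convexHull(pp.astype(np.float32)).reshape(-1,2);M=cv2.moments(hull)
     print(n,th,ax,lv,'cols',hull[:,0].min().round(1),hull[:,0].max().round(1),'rows',hull[:,1].min().round(1),hull[:,1].max().round(1),'cent',round(M['m10']/M['m00'],2),round(M['m01']/M['m00'],2))
"
```

```text
side red cols 286 291 rows 161 168 cent 288.69 164.49
side 0 130 1.25 cols 286.3 292.1 rows 160.5 172.6 cent 289.27 166.54
side 0 130 1.2 cols 286.3 292.1 rows 159.0 171.8 cent 289.24 165.44
side 0 130 1.1 cols 286.2 292.0 rows 156.2 170.3 cent 289.16 163.31
side 0 123 1.25 cols 286.4 292.2 rows 162.2 174.3 cent 289.32 168.27
side 0 123 1.2 cols 286.3 292.1 rows 160.7 173.5 cent 289.29 167.18
side 0 123 1.1 cols 286.3 292.1 rows 158.0 172.1 cent 289.21 165.06
side 0.02 130 1.25 cols 286.0 291.5 rows 160.5 172.6 cent 288.78 166.54
side 0.02 130 1.2 cols 286.0 291.4 rows 159.0 171.8 cent 288.75 165.44
side 0.02 130 1.1 cols 285.9 291.4 rows 156.2 170.3 cent 288.68 163.31
side 0.02 123 1.25 cols 286.1 291.5 rows 162.2 174.3 cent 288.83 168.28
side 0.02 123 1.2 cols 286.0 291.5 rows 160.7 173.5 cent 288.8 167.18
side 0.02 123 1.1 cols 286.0 291.4 rows 158.0 172.1 cent 288.73 165.06
top red cols 398 419 rows 151 158 cent 408.44 154.85
top 0 130 1.25 cols 398.4 420.0 rows 151.2 159.2 cent 409.23 155.22
top 0 130 1.2 cols 398.6 420.3 rows 150.8 159.0 cent 409.48 154.92
top 0 130 1.1 cols 398.9 420.6 rows 150.0 158.7 cent 409.78 154.34
top 0 123 1.25 cols 398.0 419.6 rows 151.7 159.7 cent 408.81 155.69
top 0 123 1.2 cols 398.3 419.8 rows 151.3 159.5 cent 409.06 155.39
top 0 123 1.1 cols 398.5 420.1 rows 150.5 159.1 cent 409.35 154.82
top 0.02 130 1.25 cols 398.3 420.0 rows 150.5 158.9 cent 409.14 154.68
top 0.02 130 1.2 cols 398.5 420.2 rows 150.1 158.7 cent 409.39 154.38
top 0.02 130 1.1 cols 398.8 420.5 rows 149.3 158.3 cent 409.69 153.8
top 0.02 123 1.25 cols 398.0 419.5 rows 151.0 159.3 cent 408.72 155.15
top 0.02 123 1.2 cols 398.2 419.8 rows 150.6 159.1 cent 408.97 154.85
top 0.02 123 1.1 cols 398.4 420.1 rows 149.8 158.8 cent 409.26 154.28
```

```bash
python3 -c "
from h import *
s=eyes.read_camera('side')
n=cv2.resize(s['color'][120:,240:360,::-1][:100],(720,600),interpolation=cv2.INTER_CUBIC)
a=cv2.imread('pics/side9.png')
for (x,y,w,h) in ((245,435,75,70),(255,380,60,60),(100,495,40,20),(430,495,40,20),(240,385,22,40),(360,460,60,60)):
  T=a[y:y+h,x:x+w]; R=cv2.matchTemplate(n[y-20:y+h+40,x-25:x+w+25],T,cv2.TM_CCOEFF_NORMED)
  _,m,_,l=cv2.minMaxLoc(R); print((x,y),'shift px',(l[0]-25)/6,(l[1]-20)/6,round(m,3))
"
```

```text
(245, 435) shift px 0.0 1.6666666666666667 0.949
(255, 380) shift px 0.0 1.8333333333333333 0.908
(100, 495) shift px 0.0 0.0 1.0
(430, 495) shift px 0.0 0.0 1.0
(240, 385) shift px 0.0 0.0 0.929
(360, 460) shift px 0.0 0.0 0.998
```

```bash
python3 -c "
from h import *
st(); bot.close_job(); st()"
```

```text
t 20.8 p [ 330.9 -329.7  225. ] yaw 96.3 zax [-0.  0. -1.] F [-0.1 -0.8 -0. ] w 0.5 j [-0.88  0.15  1.8   0.    1.19 -0.99]
the job is handed in; nothing more can be done
the job is handed in; nothing more can be done
```

The strap is square across the mould against the brass stop, the cam lever is fully down, and I handed the job in at 20.8 s with the arm clear of the clamp.

**First sweep missed.** The hand sits about 37–40 mm higher in the camera frame than the reported TCP height. My first sweep therefore passed over the strap without touching it. I backed off along the same path and repeated the sweep about 40 mm lower.

**Strap.** I pushed it round until the force rose to 13 N with no further movement. A picture comparison from before and after the lever push shows no sideways shift at its tip, to about 0.2 px or 0.5 mm. The single-picture fit of the swing was less certain, anywhere from 0 to 0.02 rad.

**Lever.** I pressed it down until the force reached 18 N with no further movement. The handle's pixels match the fully-down model, and the strap tip dropped about 1.7 px, close to the expected 7 mm.

**Mould and bench.** The mould has not moved (0 px shift) and looks seated in its nest. No bystander looks disturbed in the last pictures. The tin is the one I could not see in the last top view, where the gripper hid it. It does show in place, partly, in the last side picture.

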